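# Sweep the screw caps through the tray gate into the slot

## Robot

A 6-joint arm with a two-finger parallel gripper is mounted at the origin on a cart in front of the work surface, level with it; the furniture and walls round the work are solid. World frame = base frame: x ahead of the robot, y to its left, z up, the work surface at z = 0. Lengths are in m, angles in rad, forces in N, time in s.
With the tool pointing down it reaches from about 0.425 to 0.95 m from the base axis. Payload 3.5 kg.
Tool frame: the origin (TCP) lies midway between the tips of the shut fingers; the grasp point (between the pads) lies ctrl.grasp_offset behind it (ctrl.grasp_offset is the distance from the TCP to the grasp point, in m); x points along the fingers, y is the direction in which the jaws open and shut, and the axes are right-handed (so a half turn about x gives the same grasp; the last joint's range is limited). The gripper opens to 85 mm and grips with 20 to 120 N. Pads are 22 mm wide; open, the fingers measure 114 mm over their backs; the gripper's body (76 mm by 85 mm) begins 54 mm behind the grasp point. The pads swing forward as they close: fully open they stand 13 mm farther back than shut.
Start: joints at [-1.464, 0.286, 1.577, -0, 1.279, -0.15], TCP at [0.171, -0.653, 0.231] pointing down, gripper open.
Joint ranges: [-2.77, 2.77], [-0.9, 2.22], [0.21, 2.48], [-1.53, 4.67], [0.24, 2.81], [-2.84, 2.84]. Speed limits (rad/s): [2.79, 2.79, 3.14, 3.14, 3.14, 3.14].

## Interface

Orientations are given as a unit quaternion [x, y, z, w].
In Python, from plant import readout, read_camera, sign_off, ctrl gives the robot as it stands.
- The arm moves only by the tool drive_tool, never from a script. Its argument "steps" is a list of rows, each a list of 5 numbers: the shift along the tool's x, y, z in cm, then the turn about the tool's x in degrees, then the opening, from 0 (shut) to 1 (fully open). A call has 1 to 10 rows; each row shifts and turns the commanded pose from where the row before left it, along the tool's axes as they then stand; what a row does not reach is not made up. A row lasts 1/10 s, in which the tool goes at most 50 mm and 8.59 degrees, less where a joint would pass 70% of its speed; a pose out of reach is approached as far as the arm can. A call is refused whole if a number of a shift passes 5 or a number of a turn 8.59, either way. A call with a gripper value outside its range is refused whole. The fingers move at their own pace and stop on an object; "force" is the grip in N (left out, the last holds). Time passes only in rows, so rows that do not move let the fingers close. It gives the time, the measured TCP pose, the force and the opening at its end, in the units of the state.
- readout.get_state(): the state, without advancing time (a new reading comes with each control period).
- read_camera(name): name is "side" or "top" or "wrist"; returns a dict with "frame" (400x640x3 uint8, red, green, blue), "vertical_fov" (degrees; the focal length in pixels is half the picture's height over the tangent of half this angle, whatever the lens; pixels are square), "cx", "cy" (the principal point, pixels), "eye" and "orientation" of the camera in the world. Camera axes: x right, y up, looking along -z (the intrinsics and any distortion apply to the point x, -y, -z); pixel columns grow to the right and rows downward; lengths in m; the calibration is good to about 2 mm. A picture is of the moment at which its call begins. There is no depth.
- sign_off(): hands the job in, once; it reports no verdict.
The state is a dict: "time": time; "qpos": joint angles; "dq": joint speeds; "joint_efforts": joint torques, N m; "eef_pos": TCP position; "tcp_rot": TCP orientation; "contact_force": force on the tool from outside, world axes, zero at the start; "wrist_torque": the same for the moment, N m; "opening": opening from 0.0 (shut) to 1.0 (fully open).
Only numpy, scipy, OpenCV 4.12 (cv2) and the standard library are available. Lean on these libraries where they do the work, as an engineer would, in place of code of your own. Each camera call takes 0.05 s, during which the arm holds its last target. There are 200 camera calls.

## Task

Sweep the three white screw caps in the wooden counting tray through its narrow gate, one at a time, until all three stand in a row in the slot behind it, each of them wholly past the gate. Push them along the tray floor with the fingertips: never pick one up or tip it over. Leave the two little bottles in the tray, and the beaker and tape roll beside it, standing where they are.

Things in the scene. Friction and masses are not known exactly. Their poses are not given: they have to be found in the camera images.
- cap_tray: low wooden counting tray, fixed to the table; position and yaw vary. Origin: under the middle of the gate, at table height; +x points from the yard through the gate along the slot, z up. Floor top 6 mm above the table; all walls 6 mm thick, tops 14 mm above the table (8 above the floor), so caps stand well above them and fingers can pass over. Yard inside: x -160 to 0 mm, y -90 to +90 mm
- gate (a point): middle of the gate on the tray floor (tray x 0, y 0, z 6 mm): a 30 mm wide opening (y -15 to +15) in the yard's front wall (x 0 to 6 mm), with two 45 degree guide lips in the yard that open out to about 66 mm wide at x -18 mm
- slot_end (a point): middle of the slot's closed end on its floor (tray x 90 mm, y 0, z 6 mm). The slot is a channel 30 mm wide, level with the yard floor, from the gate to here; it holds the three caps in single file
- screw_cap_1: white ribbed screw cap, 24 mm diameter, 24 mm high, 10 to 17 g, narrower towards its top, standing mouth down, loose on the tray floor. Origin: centre of its closed top face (30 mm above the table); its z axis points down. The caps start 75 to 110 mm before the gate, one near the tray's middle line, one 44 to 58 mm to either side; which is which varies
- screw_cap_2: white ribbed screw cap, 24 mm diameter, 24 mm high, 10 to 17 g, narrower towards its top, standing mouth down, loose on the tray floor. Origin: centre of its closed top face (30 mm above the table); its z axis points down. The caps start 75 to 110 mm before the gate, one near the tray's middle line, one 44 to 58 mm to either side; which is which varies
- screw_cap_3: white ribbed screw cap, 24 mm diameter, 24 mm high, 10 to 17 g, narrower towards its top, standing mouth down, loose on the tray floor. Origin: centre of its closed top face (30 mm above the table); its z axis points down. The caps start 75 to 110 mm before the gate, one near the tray's middle line, one 44 to 58 mm to either side; which is which varies
- open_vial: small amber glass vial without cap, 29 mm diameter, 66 mm high, loose, standing in one front corner of the yard (beside the gate). Origin at the centre of its underside. Leave it alone
- capped_bottle: small amber bottle with white cap, 29 mm diameter, 71 mm high, loose, standing in the other front corner of the yard; the two may be swapped. Origin at the centre of its underside. Leave it alone
- small_beaker: clear plastic beaker, 47 mm across, 55 mm high, loose, on the table beside the slot, its left side (+y of the tray). Origin at the centre of its underside. Leave it alone
- tape: roll of tape lying flat, 62 mm diameter, 18 mm high, loose, on the table beside the slot, its right side. Origin at the centre of its underside. Leave it alone
Not all that is in view belongs to the job. What is shaped like the screw_cap_3 but turquoise is not meant. What is shaped like the screw_cap_2 but orange is not meant.

How it is judged:
By the outcome, as a careful person would: the job done as asked, in the order asked, and still so for the second after the job is handed in, with the robot touching nothing.
It also fails if it takes over 72 s, if anything falls off the work surface, if the arm or the gripper's body presses on something with over 40 N, if the wrist force passes 120 N, or if a joint passes its speed limit or range.

## Working session

There is one attempt and no reset: what is moved stays moved. The work goes in short steps, Python scripts to look and compute and a tool call to move; the robot and the scene stay as the last step left them, time stands still between calls to the robot, and variables do not carry over. Pictures are saved under pics/ and viewed, about 8 in all and at most 12, crops included, and the job is handed in when it is done.

Besides the shell and the picture viewer there is one more tool, called after ">>>" in YAML: its name, and indented under it one key for each argument. drive_tool: Moves the arm, as the interface text tells. Its arguments: {"type":"object","properties":{"steps":{"type":"array","items":{"type":"array","items":{"type":"number"}}},"force":{"type":"number"}},"required":["steps"]}

```bash
ls; mkdir -p pics; python3 - <<'E'
from plant import readout, read_camera, ctrl
import cv2,json
s=readout.get_state();print(s)
print(ctrl.grasp_offset)
for n in ["top","side"]:
    c=read_camera(n);f=c.pop("frame");print(n,c);cv2.imwrite(f"pics/{n}0.png",f[:,:,::-1])
E
```

```text
pics
{'time': 0.0, 'qpos': array([-1.46401235e+00,  2.87182838e-01,  1.57821700e+00, -3.93949199e-05,
        1.27859927e+00, -1.50009376e-01]), 'dq': array([ 0.00071163,  0.00100614,  0.00085961, -0.00180673,  0.000749  ,
       -0.00074416]), 'joint_efforts': array([ 1.18048159e-03, -4.05979013e+01, -2.92624801e+01, -3.14090369e-05,
        5.86417853e-03, -4.28922348e-06]), 'eef_pos': array([ 0.17137723, -0.65218352,  0.22991408]), 'tcp_rot': array([ 0.70129024,  0.09139574, -0.70128013,  0.08969394]), 'contact_force': array([ 0.62807527, -0.23285801, -0.68433208]), 'wrist_torque': array([-0.0181497 ,  0.01039156, -0.00512702]), 'opening': 0.998333614468687}
0.0187
top {'vertical_fov': 56.55618455420442, 'cx': 320.1281795053644, 'cy': 193.40642121809964, 'eye': array([ 0.39457501, -0.2381483 ,  0.8923628 ]), 'orientation': array([-0.0393133 ,  0.03456763,  0.71365698, -0.69853651])}
side {'vertical_fov': 44.12115978860572, 'cx': 317.47180210857374, 'cy': 198.8893103932957, 'eye': array([ 0.28386002, -0.93204089,  0.52714217]), 'orientation': array([ 0.46144039, -0.06330725, -0.12660468,  0.87580604])}
```

View pics/top0.png

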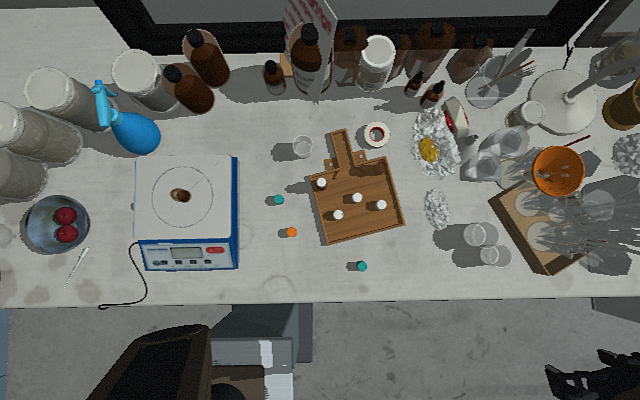

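The top view shows the tray around (355,200) with its slot pointing up to (340,130). The caps are near (338,214), (357,197) and (381,204), and the white-capped bottle is at (320,183). The dark vial should be near (378,162).

```bash
cat > h.py <<'E'
import numpy as np,cv2
from scipy.spatial.transform import Rotation as R
def proj(c,P):
    p=R.from_quat(c["orientation"]).inv().apply(np.atleast_2d(P)-c["eye"])
    f=200/np.tan(np.radians(c["vertical_fov"])/2)
    return np.c_[c["cx"]+f*p[:,0]/-p[:,2], c["cy"]+f*p[:,1]/p[:,2]]
def unproj(c,uv,z):
    uv=np.atleast_2d(uv).astype(float);f=200/np.tan(np.radians(c["vertical_fov"])/2)
    d=R.from_quat(c["orientation"]).apply(np.c_[(uv[:,0]-c["cx"])/f,-(uv[:,1]-c["cy"])/f,-np.ones(len(uv))])
    return c["eye"]+d*((z-c["eye"][2])/d[:,2])[:,None]
def white(c,lo=170):
    f=c["frame"].astype(int);m=((f.min(2)>lo)&(np.ptp(f,axis=2)<30)).astype(np.uint8)
    n,l,s,ce=cv2.connectedComponentsWithStats(m);return [(ce[i],s[i,4]) for i in range(1,n)]
E
python3 - <<'E'
from h import *; from plant import read_camera
for n,(a,b,w,h,k) in dict(top=(270,110,160,150,5),side=(200,80,240,200,3)).items():
    c=read_camera(n);f=c["frame"][b:b+h,a:a+w,::-1]
    cv2.imwrite(f"pics/{n}1.png",cv2.resize(f,None,fx=k if n=="side" else 4,fy=k if n=="side" else 4,interpolation=cv2.INTER_CUBIC))
    if n=="top":
        for ce,s in white(c): 
            if 290<ce[0]<420 and 120<ce[1]<250 and s>8: print(ce,s,unproj(c,ce,.03)[0])
E
```

```text
[377.00719424 133.79856115] 278 [ 0.62413785 -0.37102401  0.03      ]
[415.71428571 126.71428571] 21 [ 0.63919411 -0.46334391  0.03      ]
[417.4  136.44] 25 [ 0.61554614 -0.46619657  0.03      ]
[298.2        136.86666667] 15 [ 0.62101579 -0.18415094  0.03      ]
[320.82258065 182.0483871 ] 62 [ 0.5117867  -0.23549137  0.03      ]
[357.06060606 197.09090909] 66 [ 0.47460765 -0.31908888  0.03      ]
[381.37704918 204.18032787] 61 [ 0.45685149 -0.37498409  0.03      ]
[338.0483871  214.19354839] 62 [ 0.43576542 -0.27381623  0.03      ]
```

View pics/top1.png

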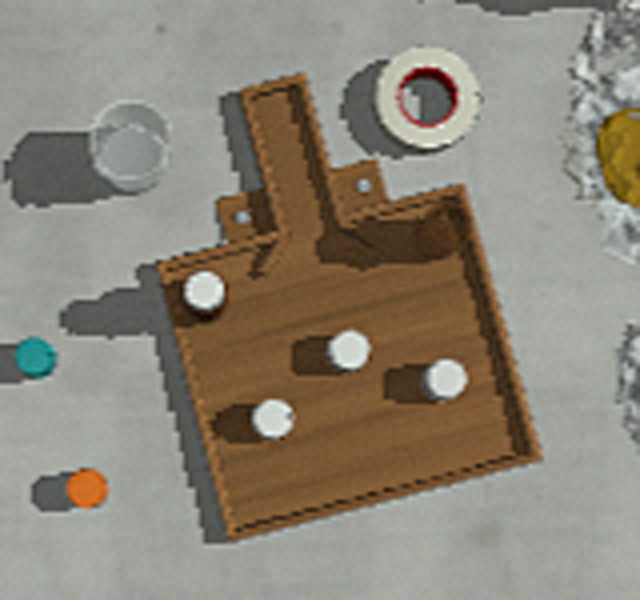

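View pics/side1.png

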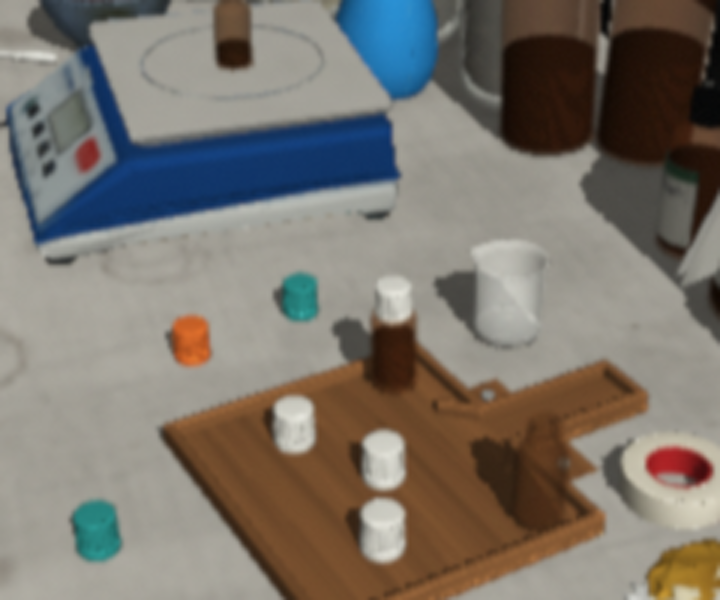

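The top crop shows the outer tray corners in crop px: (160,263), (463,187), (540,460) and (232,538). The slot's outer end is at (243,92) and (304,75), and the vial is in the front right corner. In the side crop the capped bottle is front-left, the vial is at (540,470), and all three caps are standing.

```bash
cat >> h.py <<'E'
import json,os
def tray(): return json.load(open("tray.json"))
def w2t(p):
    x,y,a=tray();d=np.asarray(p,float)[...,:2]-[x,y];return d@np.array([[np.cos(a),-np.sin(a)],[np.sin(a),np.cos(a)]])*1000
def t2w(p):
    x,y,a=tray();c,s=np.cos(a),np.sin(a);p=np.asarray(p,float)/1000;return np.r_[x+c*p[0]-s*p[1],y+s*p[0]+c*p[1]]
def go(st,tx,ty,z,head,sgn=None):
    "tool-frame shift (cm) and turn (deg) to put TCP at tray tx,ty mm, height z mm, pushing face heading head deg (tray)"
    Rm=R.from_quat(st["tcp_rot"]).as_matrix();d=np.r_[t2w([tx,ty]),z/1000]-st["eef_pos"]
    zw=Rm[:,2]*SG;cur=np.degrees(np.arctan2(zw[1],zw[0]));want=np.degrees(tray()[2])+head
    t=(want-cur+180)%360-180   # world yaw; tool x is down -> turn about tool x = -t
    return np.round(Rm.T@d*100,2),round(-t,1)
SG=1
def me(st):
    Rm=R.from_quat(st["tcp_rot"]).as_matrix();zw=Rm[:,2]*SG
    return np.round(w2t(st["eef_pos"]),1),round(st["eef_pos"][2]*1000,1),round(np.degrees(np.arctan2(zw[1],zw[0])-tray()[2]),1)
def caps(c):
    return [(np.round(w2t(unproj(c,ce,.03)[0]),1),int(s)) for ce,s in white(c) if s>15 and np.all(np.abs(w2t(unproj(c,ce,.03)[0])-[-35,0])<[135,95])]
E
python3 - <<'E'
from h import *; from plant import read_camera,readout
from scipy.optimize import least_squares
c=read_camera("top")
uv=np.array([[160,263],[463,187],[540,460],[232,538],[243,92],[304,75]])/4-.375+[270,110]
M=np.array([[6,96],[6,-96],[-166,-96],[-166,96],[96,21],[96,-21]])/1000
def P(p):
    a=p[2];r=np.array([[np.cos(a),-np.sin(a)],[np.sin(a),np.cos(a)]])
    return np.c_[M@r.T+p[:2],np.full(6,.014)]
r=least_squares(lambda p:(proj(c,P(p))-uv).ravel(),[.55,-.29,.2])
print(r.x,np.degrees(r.x[2]),r.fun.round(1));json.dump(list(r.x),open("tray.json","w"))
for k in caps(c):print(k)
st=readout.get_state();print(R.from_quat(st["tcp_rot"]).as_matrix().round(3));print(me(st))
cs=read_camera("side");print(proj(cs,P(r.x)).round(0))
print((3*(proj(cs,[[*t2w([-90,0]),.03],[*t2w([6,-96]),.014],[*t2w([96,-21]),.014]])-[200,80])).round())
for k in caps(c):print(k[0],(3*(proj(cs,[[*t2w(k[0]),.03]])-[200,80])).round())
E
```

```text
[ 0.54694877 -0.30150283  0.23093815] 13.231781595096344 [-1.  -0.1  0.8 -0.9  1.2  0.6 -0.9  1.6 -0.8 -0.7  0.7 -0.7]
(array([ 59.4, -85.3]), 276)
(array([-18.7,  71.2]), 60)
(array([-74.4,  -0.6]), 66)
(array([-104.5,  -51.1]), 60)
(array([-101.9,   52.4]), 62)
[[-0.     0.254 -0.967]
 [ 0.001 -0.967 -0.254]
 [-1.    -0.001 -0.   ]]
(array([-445.9, -255.8]), np.float64(230.7), np.float64(-178.5))
[[337. 193.]
 [400. 252.]
 [305. 290.]
 [252. 221.]
 [401. 199.]
 [415. 211.]]
[[353. 450.]
 [601. 515.]
 [645. 393.]]
[ 59.4 -85.3] [[670. 449.]]
[-18.7  71.2] [[398. 349.]]
[-74.4  -0.6] [[379. 441.]]
[-104.5  -51.1] [[378. 511.]]
[-101.9   52.4] [[289. 406.]]
```

```bash
sed -i 's/^SG=1/SG=-1/' h.py; cat > n.py <<'E'
import sys; from h import *; from plant import readout
st=readout.get_state();print(round(st["time"],2),me(st),round(st["opening"],3),st["contact_force"].round(1))
a=list(map(float,sys.argv[1:]))
for i in range(0,len(a),4):print(go(st,*a[i:i+4]))
E
python3 n.py -107 -0.5 120 0
```

```text
0.3 (array([-445.9, -255.9]), np.float64(230.9), np.float64(1.5)) 0.997 [ 0.8 -0.2 -1.2]
(array([ 11.11, -24.64, -34.54]), np.float64(1.5))
```

>>> drive_tool:
  steps:
    - [1.2, -2.7, -3.8, 1.5, 0.14]
    - [1.2, -2.7, -3.8, 0, 0.14]
    - [1.2, -2.7, -3.8, 0, 0.14]
    - [1.2, -2.7, -3.8, 0, 0.14]
    - [1.2, -2.7, -3.8, 0, 0.14]
    - [1.2, -2.7, -3.8, 0, 0.14]
    - [1.2, -2.7, -3.8, 0, 0.14]
    - [1.2, -2.7, -3.8, 0, 0.14]
    - [1.2, -2.7, -3.8, 0, 0.14]
    - [0, 0, 0, 0, 0.14]
  force: 20

```text
time: 1.3
eef_pos: [0.4497, -0.3321, 0.1212]
tcp_rot: [-0.702, -0.085, 0.703, -0.082]
contact_force: [0.0, 0.2, -0.1]
opening: 0.136
```

```bash
python3 n.py -107 -0.5 45 0
```

```text
1.3 (array([-101.7,   -7.5]), np.float64(121.2), np.float64(0.3)) 0.136 [ 0.   0.2 -0.1]
(array([ 7.62, -0.67,  0.52]), np.float64(0.3))
```

>>> drive_tool:
  steps:
    - [0, -0.7, 0.5, 0, 0.14]
    - [3, 0, 0, 0.3, 0.14]
    - [3, 0, 0, 0, 0.14]
    - [1.6, 0, 0, 0, 0.14]
    - [0, 0, 0, 0, 0.14]
    - [0, 0, 0, 0, 0.14]

```text
time: 1.9
eef_pos: [0.441, -0.3328, 0.0481]
tcp_rot: [0.703, 0.079, -0.703, 0.079]
contact_force: [0.1, 0.1, -0.5]
opening: 0.143
```

```bash
python3 n.py -107 -0.5 18 0; python3 - <<'E'
from h import *; from plant import read_camera
c=read_camera("wrist");a=c["frame"][:,:,::-1]
s=read_camera("side");b=cv2.resize(s["frame"][80:280,200:440,::-1],None,fx=2,fy=2)
cv2.imwrite("pics/w1.png",np.hstack([cv2.resize(a,(480,300)).copy(),cv2.resize(b,(320,300))]))
print((proj(c,[[*t2w([-74.4,-.6]),.03],[*t2w([-104.5,-51]),.03],[*t2w([0,0]),.006]])*.75).round())
E
```

```text
1.9 (array([-110.3,   -6.2]), np.float64(48.1), np.float64(-0.4)) 0.143 [ 0.1  0.1 -0.5]
(array([ 3.01, -0.57, -0.33]), np.float64(-0.4))
[[236. 133.]
 [300. 169.]
 [235.  31.]]
```

View pics/w1.png

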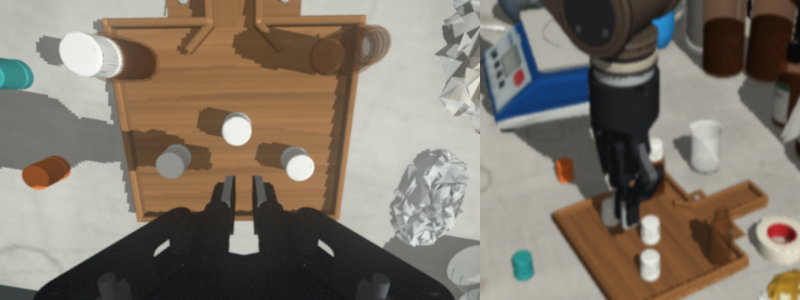

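The wrist view shows the fork behind the middle cap, which is at (236,129), and the gate at (236,25). The bottles and side caps are clear.

>>> drive_tool:
  steps:
    - [0, -0.6, -0.3, -0.4, 0.14]
    - [0, 0, 0, 0, 0.14]
    - [1.5, 0, 0, 0, 0.14]
    - [1.5, 0, 0, 0, 0.14]
    - [0, 0, 0, 0, 0.14]
    - [0, 0, 0, 0, 0.14]

```text
time: 2.6
eef_pos: [0.4424, -0.3244, 0.0159]
tcp_rot: [-0.702, -0.083, 0.703, -0.081]
contact_force: [0.0, -0.3, 0.5]
opening: 0.14
```

```bash
python3 n.py -107 -0.5 18 0 55 0 18 0
```

```text
2.6 (array([-107. ,    1.7]), np.float64(15.9), np.float64(0.1)) 0.14 [ 0.  -0.3  0.5]
(array([-0.21,  0.22, -0.  ]), np.float64(0.1))
(array([ -0.23,   0.19, -16.2 ]), np.float64(0.1))
```

>>> drive_tool:
  steps:
    - [-0.25, 0.2, 0, 0, 0.14]
    - [0, 0, -0.6, 0, 0.14]
    - [0, 0, -0.8, 0, 0.14]
    - [0, 0, -0.8, 0, 0.14]
    - [0, 0, -0.8, 0, 0.14]
    - [0, 0, -0.8, 0, 0.14]
    - [0, 0, -0.8, 0, 0.14]
    - [0, 0, -0.8, 0, 0.14]
    - [0, 0, -0.6, 0, 0.14]
    - [0, 0, 0, 0, 0.14]

```text
time: 3.6
eef_pos: [0.5027, -0.313, 0.0198]
tcp_rot: [0.702, 0.082, -0.702, 0.082]
contact_force: [-0.2, -0.0, -0.3]
opening: 0.141
```

```bash
python3 n.py 55 0 18 0; python3 - <<'E'
from h import *; from plant import read_camera
c=read_camera("wrist")
print([(ce.round(),s,np.round(w2t(unproj(c,ce,.03)[0]))) for ce,s in white(c) if s>100])
cv2.imwrite("pics/w2.png",cv2.resize(c["frame"][:,:,::-1],(560,350),interpolation=cv2.INTER_AREA))
E
```

```text
3.6 (array([-45.7,  -1.1]), np.float64(19.8), np.float64(0.1)) 0.141 [-0.2 -0.  -0.3]
(array([  0.19,  -0.09, -10.07]), np.float64(0.1))
[(array([132.,  74.]), np.int32(30083), array([42., 81.])), (array([547., 159.]), np.int32(49460), array([   6., -103.])), (array([487.,  25.]), np.int32(178), array([ 61., -66.])), (array([251., 118.]), np.int32(143), array([24., 32.])), (array([394., 117.]), np.int32(140), array([ 24., -31.])), (array([635., 168.]), np.int32(163), array([   2., -145.])), (array([328., 216.]), np.int32(1249), array([-23.,  -2.])), (array([ 60., 315.]), np.int32(12354), array([-80., 144.]))]
```

View pics/w2.png

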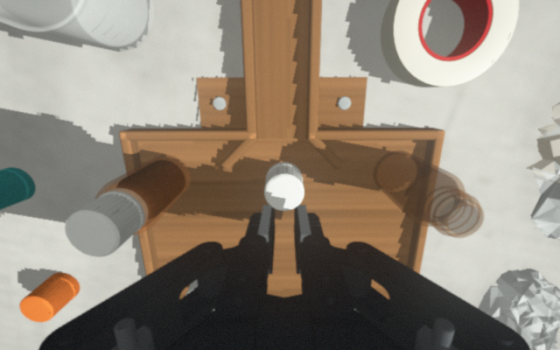

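The cap sits in the fork at (285,190), about 1–2 mm right of the gate axis (281), with plenty of room on both sides.

>>> drive_tool:
  steps:
    - [0.15, -0.1, -0.5, 0, 0.14]
    - [0, 0, -0.8, 0, 0.14]
    - [0, 0, -0.8, 0, 0.14]
    - [0, 0, -0.8, 0, 0.14]
    - [0, 0, -0.8, 0, 0.14]
    - [0, 0, -0.8, 0, 0.14]
    - [0, 0, -0.8, 0, 0.14]
    - [0, 0, -0.5, 0, 0.14]
    - [0, 0, 0, 0, 0.14]

```text
time: 4.55
eef_pos: [0.5589, -0.2988, 0.0184]
tcp_rot: [0.702, 0.082, -0.702, 0.082]
contact_force: [-1.2, -0.0, 0.1]
opening: 0.14
```

```bash
python3 n.py 55 0 18 0; python3 - <<'E'
from h import *; from plant import read_camera
c=read_camera("wrist")
print([(ce.round(),s,np.round(w2t(unproj(c,ce,.03)[0]))) for ce,s in white(c) if 600<s<3000])
E
```

```text
4.55 (array([12.2, -0.1]), np.float64(18.4), np.float64(0.1)) 0.14 [-1.2 -0.   0.1]
(array([ 0.04,  0.  , -4.28]), np.float64(0.1))
[(array([ 15., 149.]), np.int32(750), array([ 68., 140.])), (array([328., 217.]), np.int32(1165), array([35., -1.]))]
```

>>> drive_tool:
  steps:
    - [0, 0, -0.7, 0, 0.14]
    - [0, 0, -0.8, 0, 0.14]
    - [0, 0, -0.8, 0, 0.14]
    - [0, 0, -0.8, 0, 0.14]
    - [0, 0, -0.6, 0, 0.14]
    - [0, 0, -0.4, 0, 0.14]
    - [0, 0, 0, 0, 0.14]
    - [0, 0, 1, 0, 0.14]
    - [-3, 0, 0.5, 0, 0.14]
    - [-5, 0, 0, 0, 0.14]

```text
time: 5.6
eef_pos: [0.5788, -0.2912, 0.0937]
tcp_rot: [-0.699, -0.084, 0.706, -0.079]
contact_force: [0.8, -0.3, 0.4]
opening: 0.141
```

```bash
cat > h2.py <<'E'
E
python3 n.py; python3 - <<'E'
from h import *; from plant import read_camera
c=read_camera("wrist")
print([(ce.round(),s,np.round(w2t(unproj(c,ce,.03)[0]))) for ce,s in white(c) if 300<s<3000])
print(caps(read_camera("top")))
E
```

```text
5.6 (array([33.4,  2.7]), np.float64(93.7), np.float64(0.0)) 0.141 [ 0.8 -0.3  0.4]
[(array([330., 156.]), np.int32(716), array([74., -0.])), (array([617., 212.]), np.int32(455), array([  32., -216.]))]
[(array([-104.3,  -50.6]), 71), (array([-101.4,   52.7]), 67)]
```

```bash
python3 n.py -130 -73 94 40; python3 -c "
from h import *
print(t2w([-130,-73]),np.linalg.norm(t2w([-130,-73])))"
```

```text
5.7 (array([39.8, -3.9]), np.float64(106.7), np.float64(0.0)) 0.141 [ 1.1 -0.6  1. ]
(array([ 1.19,  6.88, 17.  ]), np.float64(-40.0))
[ 0.43710903 -0.40232064] 0.5940759227018821
```

>>> drive_tool:
  steps:
    - [0, 1.4, 3.4, 0, 0.14]
    - [0, 1.4, 3.4, 0, 0.14]
    - [0, 1.4, 3.4, 0, 0.14]
    - [0, 1.4, 3.4, 0, 0.14]
    - [0, 1.3, 3.4, 0, 0.14]
    - [0, 0, 0, -8, 0.14]
    - [0, 0, 0, -8, 0.14]
    - [0, 0, 0, -8, 0.14]
    - [0, 0, 0, -8, 0.14]
    - [0, 0, 0, -8, 0.14]

```text
time: 6.7
eef_pos: [0.4329, -0.3992, 0.098]
tcp_rot: [-0.631, -0.319, 0.631, -0.319]
contact_force: [-0.0, 0.4, -1.3]
opening: 0.139
```

>>> drive_tool:
  steps:
    - [0, 0, 0, 0, 0.14]
    - [4, 0, 0, 0, 0.14]
    - [0, 0, 0, 0, 0.14]
    - [0, 0, 0, 0, 0.14]

```text
time: 7.1
eef_pos: [0.4329, -0.3983, 0.0574]
tcp_rot: [-0.632, -0.318, 0.632, -0.316]
contact_force: [0.0, 0.0, -0.4]
opening: 0.141
```

```bash
python3 n.py -130 -73 18 40
```

```text
7.1 (array([-133.2,  -68.2]), np.float64(57.4), np.float64(40.0)) 0.141 [ 0.   0.  -0.4]
(array([3.94, 0.59, 0.07]), np.float64(-0.0))
```

>>> drive_tool:
  steps:
    - [0, 0.6, 0.1, 0, 0.14]
    - [0, 0, 0, 0, 0.14]
    - [2, 0, 0, 0, 0.14]
    - [1.9, 0, 0, 0, 0.14]
    - [0, 0, 0, 0, 0.14]
    - [0, 0, 0, 0, 0.14]

```text
time: 7.7
eef_pos: [0.4384, -0.404, 0.0201]
tcp_rot: [0.632, 0.317, -0.632, 0.317]
contact_force: [-0.2, -0.1, 0.4]
opening: 0.139
```

```bash
python3 n.py -61 -15 18 40
```

```text
7.7 (array([-129.1,  -75. ]), np.float64(20.1), np.float64(40.1)) 0.139 [-0.2 -0.1  0.4]
(array([ 0.21, -0.2 , -9.07]), np.float64(0.1))
```

>>> drive_tool:
  steps:
    - [0.2, -0.2, 0, 0, 0.14]
    - [0, 0, -0.6, 0, 0.14]
    - [0, 0, -0.8, 0, 0.14]
    - [0, 0, -0.8, 0, 0.14]
    - [0, 0, -0.8, 0, 0.14]
    - [0, 0, -0.8, 0, 0.14]
    - [0, 0, -0.8, 0, 0.14]
    - [0, 0, -0.8, 0, 0.14]
    - [0, 0, -0.6, 0, 0.14]
    - [0, 0, 0, 0, 0.14]

```text
time: 8.7
eef_pos: [0.4728, -0.3534, 0.0172]
tcp_rot: [0.632, 0.318, -0.632, 0.317]
contact_force: [-0.6, -0.6, -0.1]
opening: 0.138
```

```bash
cat > w.py <<'E'
from h import *; from plant import read_camera
c=read_camera("wrist")
print([(ce.round(),s,np.round(w2t(unproj(c,ce,.03)[0]))) for ce,s in white(c,110) if 300<s<4000 and np.all(np.abs(w2t(unproj(c,ce,.03)[0])-[-35,0])<[135,80])])
E
python3 n.py -61 -15 18 40;python3 w.py
```

```text
8.7 (array([-84.1, -33.6]), np.float64(17.2), np.float64(40.1)) 0.138 [-0.6 -0.6 -0.1]
(array([-0.08,  0.07, -2.96]), np.float64(0.1))
[(array([600.,  97.]), np.int32(1372), array([ 51., -72.])), (array([168., 173.]), np.int32(2762), array([-96.,  51.])), (array([325., 215.]), np.int32(2085), array([-65., -18.]))]
```

>>> drive_tool:
  steps:
    - [-0.1, 0, -0.6, 0, 0.14]
    - [0, 0, -0.8, 0, 0.14]
    - [0, 0, -0.8, 0, 0.14]
    - [0, 0, -0.6, 0, 0.14]
    - [0, 0, 0, 0, 0.14]
    - [0, 0, 0.8, 0, 0.14]
    - [-3, 0, 0.8, 0, 0.14]
    - [-3, 0, 0, 0, 0.14]
    - [0, 0, 0, 0, 0.14]
    - [0, 0, 0, 0, 0.14]

```text
time: 9.75
eef_pos: [0.4795, -0.3456, 0.0791]
tcp_rot: [0.632, 0.316, -0.632, 0.318]
contact_force: [0.0, 0.2, -1.2]
opening: 0.14
```

```bash
python3 w.py; python3 n.py -84 0 75 0
```

```text
[(array([324.,  13.]), np.int32(2339), array([21., 55.])), (array([450.,  14.]), np.int32(1063), array([67., -2.])), (array([514., 115.]), np.int32(863), array([ 55., -75.])), (array([324., 160.]), np.int32(953), array([-45.,  -1.])), (array([214., 170.]), np.int32(1143), array([-98.,  51.]))]
9.8 (array([-76.2, -26.5]), np.float64(77.8), np.float64(40.1)) 0.14 [0.1 0.4 0.3]
(array([ 0.28, -2.53, -1.11]), np.float64(40.1))
```

>>> drive_tool:
  steps:
    - [0, -2.5, -1.1, 0, 0.14]
    - [0, 0, 0, 8, 0.14]
    - [0, 0, 0, 8, 0.14]
    - [0, 0, 0, 8, 0.14]
    - [0, 0, 0, 8, 0.14]
    - [0, 0, 0, 8, 0.14]
    - [3, 0, 0, 0, 0.14]
    - [0, 0, 0, 0, 0.14]
    - [0, 0, 0, 0, 0.14]

```text
time: 10.7
eef_pos: [0.4647, -0.3198, 0.0464]
tcp_rot: [-0.701, -0.083, 0.703, -0.081]
contact_force: [0.6, 0.2, 0.1]
opening: 0.14
```

```bash
python3 w.py; python3 n.py -80 -0.5 18 0
```

```text
[(array([331., 171.]), np.int32(1418), array([-44.,  -2.])), (array([246., 253.]), np.int32(1504), array([-96.,  50.])), (array([325., 332.]), np.int32(473), array([-154.,    1.]))]
10.75 (array([-83.6,   0.1]), np.float64(47.7), np.float64(0.1)) 0.138 [0.3 0.4 0.2]
(array([ 2.97,  0.07, -0.36]), np.float64(0.1))
```

>>> drive_tool:
  steps:
    - [1.5, 0.1, 0, 0, 0.14]
    - [1.4, 0, 0, 0, 0.14]
    - [0, 0, 0, 0, 0.14]
    - [0, 0, -0.8, 0, 0.14]
    - [0, 0, -0.8, 0, 0.14]
    - [0, 0, -0.8, 0, 0.14]
    - [0, 0, -0.8, 0, 0.14]
    - [0, 0, -0.8, 0, 0.14]
    - [0, 0, -0.6, 0, 0.14]
    - [0, 0, 0, 0, 0.14]

```text
time: 11.75
eef_pos: [0.512, -0.3111, 0.0195]
tcp_rot: [0.702, 0.082, -0.702, 0.082]
contact_force: [-0.5, 0.5, 0.6]
opening: 0.139
```

```bash
python3 w.py; python3 n.py 29 0 18 0
```

```text
[(array([322.,  24.]), np.int32(2599), array([70.,  0.])), (array([502.,  51.]), np.int32(2298), array([ 60., -74.])), (array([325., 214.]), np.int32(2020), array([-12.,  -1.]))]
11.8 (array([-36.8,  -1.3]), np.float64(19.4), np.float64(0.1)) 0.141 [-1.  0.  0.]
(array([ 0.14, -0.11, -6.58]), np.float64(0.1))
```

>>> drive_tool:
  steps:
    - [0.1, -0.1, -0.5, 0, 0.14]
    - [0, 0, -0.8, 0, 0.14]
    - [0, 0, -0.8, 0, 0.14]
    - [0, 0, -0.8, 0, 0.14]
    - [0, 0, -0.8, 0, 0.14]
    - [0, 0, -0.8, 0, 0.14]
    - [0, 0, -0.8, 0, 0.14]
    - [0, 0, -0.8, 0, 0.14]
    - [0, 0, -0.4, 0, 0.14]
    - [0, 0, 0, 0, 0.14]

```text
time: 12.8
eef_pos: [0.5746, -0.2952, 0.0183]
tcp_rot: [0.702, 0.082, -0.702, 0.082]
contact_force: [-0.3, 0.1, 0.2]
opening: 0.138
```

```bash
python3 w.py; python3 n.py 31 0 18 0
```

```text
[(array([326., 192.]), np.int32(3696), array([64., -0.]))]
12.85 (array([28. , -0.2]), np.float64(18.3), np.float64(0.1)) 0.139 [0.1 0.7 0.5]
(array([ 0.03, -0.01, -0.3 ]), np.float64(0.1))
```

>>> drive_tool:
  steps:
    - [0, 0, 0.8, 0, 0.14]
    - [-3, 0, 0.5, 0, 0.14]
    - [-5, 0, 0, 0, 0.14]
    - [0, -1.5, 2.9, 0, 0.14]
    - [0, -1.5, 2.9, 0, 0.14]
    - [0, -1.5, 2.9, 0, 0.14]
    - [0, -1.5, 2.9, 0, 0.14]
    - [0, -1.4, 2.7, 0, 0.14]
    - [0, 0, 0, 8, 0.14]
    - [0, 0, 0, 8, 0.14]

```text
time: 13.85
eef_pos: [0.4034, -0.2589, 0.0981]
tcp_rot: [-0.707, 0.019, 0.707, 0.019]
contact_force: [0.0, 0.1, 0.1]
opening: 0.142
```

>>> drive_tool:
  steps:
    - [0, 0, 0, 8, 0.14]
    - [0, 0, 0, 8, 0.14]
    - [0, 0, 0, 8, 0.14]
    - [0, 0, 0, 0, 0.14]
    - [4, 0, 0, 0, 0.14]
    - [0, 0, 0, 0, 0.14]
    - [0, 0, 0, 0, 0.14]

```text
time: 14.55
eef_pos: [0.4043, -0.2586, 0.0577]
tcp_rot: [-0.687, 0.162, 0.689, 0.163]
contact_force: [-0.1, 0.6, 0.1]
opening: 0.137
```

```bash
python3 w.py; python3 n.py -127.5 74 18 -40
```

```text
[(array([323., 171.]), np.int32(1240), array([-100.,   51.]))]
14.6 (array([-128.4,   73.4]), np.float64(58.9), np.float64(-39.9)) 0.139 [ 0.5 -0.3  0.5]
(array([ 4.09, -0.1 , -0.03]), np.float64(0.1))
```

>>> drive_tool:
  steps:
    - [2, 0, 0, 0, 0.14]
    - [2, 0, 0, 0, 0.14]
    - [0, 0, 0, 0, 0.14]
    - [0, 0, -0.7, 0, 0.14]
    - [0, 0, -0.8, 0, 0.14]
    - [0, 0, -0.8, 0, 0.14]
    - [0, 0, -0.8, 0, 0.14]
    - [0, 0, -0.8, 0, 0.14]
    - [0, 0, -0.6, 0, 0.14]
    - [0, 0, 0, 0, 0.14]

```text
time: 15.6
eef_pos: [0.4463, -0.2801, 0.0185]
tcp_rot: [0.688, -0.163, -0.688, -0.163]
contact_force: [0.4, 0.3, 0.3]
opening: 0.138
```

```bash
python3 w.py; python3 n.py -61 16 18 -40
```

```text
[(array([325., 224.]), np.int32(2725), array([-78.,  32.]))]
15.65 (array([-93.5,  44.4]), np.float64(18.3), np.float64(-39.9)) 0.143 [ 0.1 -0.1  0.5]
(array([ 0.03,  0.09, -4.32]), np.float64(0.1))
```

>>> drive_tool:
  steps:
    - [0, 0, -0.6, 0, 0.14]
    - [0, 0, -0.8, 0, 0.14]
    - [0, 0, -0.8, 0, 0.14]
    - [0, 0, -0.8, 0, 0.14]
    - [0, 0, -0.8, 0, 0.14]
    - [0, 0, -0.6, 0, 0.14]
    - [0, 0, 0, 0, 0.14]
    - [0, 0, 0.8, 0, 0.14]
    - [-3, 0, 0.8, 0, 0.14]
    - [-3, 0, 0, 0, 0.14]

```text
time: 16.65
eef_pos: [0.4678, -0.29, 0.0769]
tcp_rot: [-0.686, 0.162, 0.69, 0.164]
contact_force: [-0.3, -0.8, 0.9]
opening: 0.138
```

```bash
python3 n.py; python3 w.py; python3 n.py -83 0 78 0
```

```text
16.65 (array([-74.4,  29.3]), np.float64(76.9), np.float64(-39.9)) 0.138 [-0.3 -0.8  0.9]
[(array([221.,  27.]), np.int32(2650), array([55., -0.])), (array([312.,  13.]), np.int32(2757), array([ 27., -45.])), (array([326., 157.]), np.int32(1045), array([-42.,   1.])), (array([303., 254.]), np.int32(327), array([-86.,  60.])), (array([347., 252.]), np.int32(304), array([-105.,   35.]))]
16.7 (array([-71.5,  25.4]), np.float64(83.7), np.float64(-39.9)) 0.137 [ 3.2 -0.7  1.7]
(array([ 0.57,  2.69, -0.75]), np.float64(-39.9))
```

>>> drive_tool:
  steps:
    - [0, 2.7, -0.8, 0, 0.14]
    - [0, 0, 0, -8, 0.14]
    - [0, 0, 0, -8, 0.14]
    - [0, 0, 0, -8, 0.14]
    - [0, 0, 0, -8, 0.14]
    - [0, 0, 0, -8, 0.14]
    - [3, 0, 0, 0, 0.14]
    - [0, 0, 0, 0, 0.14]
    - [0, 0, 0, 0, 0.14]

```text
time: 17.6
eef_pos: [0.4644, -0.3189, 0.0476]
tcp_rot: [-0.702, -0.083, 0.703, -0.081]
contact_force: [-0.3, 0.7, 0.5]
opening: 0.141
```

```bash
python3 w.py; python3 n.py -80 0 18 0
```

```text
[(array([334.,   7.]), np.int32(405), array([36., -2.])), (array([325., 165.]), np.int32(1386), array([-41.,   2.])), (array([325., 331.]), np.int32(520), array([-155.,    2.]))]
17.65 (array([-83.7,   1.1]), np.float64(48.6), np.float64(0.1)) 0.14 [ 0.8  0.5 -0.3]
(array([ 3.06,  0.11, -0.37]), np.float64(0.1))
```

>>> drive_tool:
  steps:
    - [1.5, 0, 0, 0, 0.14]
    - [1.5, 0, 0, 0, 0.14]
    - [0, 0, 0, 0, 0.14]
    - [0, 0, -0.8, 0, 0.14]
    - [0, 0, -0.8, 0, 0.14]
    - [0, 0, -0.8, 0, 0.14]
    - [0, 0, -0.8, 0, 0.14]
    - [0, 0, -0.8, 0, 0.14]
    - [0, 0, -0.6, 0, 0.14]
    - [0, 0, 0, 0, 0.14]

```text
time: 18.65
eef_pos: [0.5112, -0.309, 0.0185]
tcp_rot: [0.702, 0.082, -0.702, 0.082]
contact_force: [0.2, -0.6, 0.1]
opening: 0.143
```

```bash
python3 w.py; python3 n.py 6 0 18 0
```

```text
[(array([508.,  50.]), np.int32(2244), array([ 60., -74.])), (array([325., 214.]), np.int32(2009), array([-12.,   1.]))]
18.7 (array([-37.1,   1. ]), np.float64(18.3), np.float64(0.1)) 0.136 [ 0.8 -0.3 -0.5]
(array([ 0.03,  0.11, -4.31]), np.float64(0.1))
```

>>> drive_tool:
  steps:
    - [0, 0.1, -0.5, 0, 0.14]
    - [0, 0, -0.8, 0, 0.14]
    - [0, 0, -0.8, 0, 0.14]
    - [0, 0, -0.8, 0, 0.14]
    - [0, 0, -0.8, 0, 0.14]
    - [0, 0, -0.6, 0, 0.14]
    - [0, 0, 0, 0, 0.14]
    - [0, 0, 0, 0, 0.14]

```text
time: 19.5
eef_pos: [0.5524, -0.3001, 0.0182]
tcp_rot: [-0.702, -0.082, 0.702, -0.082]
contact_force: [0.2, -0.3, -0.1]
opening: 0.143
```

```bash
python3 w.py; python3 n.py 7 0 18 0
```

```text
[(array([491., 140.]), np.int32(1712), array([ 66., -74.]))]
19.55 (array([5.3, 0.1]), np.float64(18.2), np.float64(0.1)) 0.142 [-0.5 -0.4  0.3]
(array([ 0.02,  0.01, -0.17]), np.float64(0.1))
```

Now retreat, clear the view, and look.

>>> drive_tool:
  steps:
    - [0, 0, 0.8, 0, 0.14]
    - [-3, 0, 0.5, 0, 0.14]
    - [-5, 0, 0, 0, 0.14]
    - [-4, 0, 3, 0, 0.14]
    - [0, 0, 4, 0, 0.14]
    - [0, 0, 4, 0, 0.14]
    - [0, 0, 0, 0, 0.14]
    - [0, 0, 0, 0, 0.14]

```text
time: 20.35
eef_pos: [0.4314, -0.3288, 0.1384]
tcp_rot: [0.703, 0.081, -0.702, 0.081]
contact_force: [-0.9, 0.3, 0.3]
opening: 0.14
```

```bash
python3 n.py; python3 - <<'E'
from h import *; from plant import read_camera
c=read_camera("wrist");s=read_camera("side");t=read_camera("top")
print(caps(t))
for g in (c,):print([(ce.round(),n,np.round(w2t(unproj(g,ce,.03)[0]))) for ce,n in white(g) if n>100])
cv2.imwrite("pics/f.png",np.hstack([cv2.resize(c["frame"][:,:,::-1],(400,250)),cv2.resize(s["frame"][80:280,240:440,::-1],(400,400))[75:325]]))
E
```

```text
20.35 (array([-118.7,   -0.2]), np.float64(138.4), np.float64(-0.0)) 0.14 [-0.9  0.3  0.3]
[(array([72.5, -0.2]), 62), (array([49.4, -0.2]), 61), (array([25.9, -0. ]), 61), (array([-18.8,  71.7]), 66)]
[(array([325.,  11.]), np.int32(585), array([25., -0.])), (array([435.,   1.]), np.int32(107), array([ 31., -83.])), (array([549.,   8.]), np.int32(210), array([  27., -169.])), (array([454.,  42.]), np.int32(149), array([   4., -101.])), (array([524.,  65.]), np.int32(107), array([ -13., -159.])), (array([216.,  74.]), np.int32(944), array([-19.,  88.])), (array([632.,  94.]), np.int32(601), array([ -35., -251.])), (array([506., 168.]), np.int32(9847), array([ -96., -160.])), (array([531., 106.]), np.int32(444), array([ -44., -171.])), (array([486.,  98.]), np.int32(242), array([ -37., -132.])), (array([196., 101.]), np.int32(150), array([-40., 106.])), (array([129., 121.]), np.int32(195), array([-56., 165.])), (array([ 97., 122.]), np.int32(144), array([-57., 192.])), (array([160., 133.]), np.int32(296), array([-65., 140.])), (array([576., 139.]), np.int32(113), array([ -71., -215.])), (array([ 78., 224.]), np.int32(4826), array([-149.,  231.])), (array([151., 220.]), np.int32(1298), array([-145.,  161.])), (array([515., 204.]), np.int32(113), array([-129., -173.])), (array([499., 243.]), np.int32(310), array([-169., -166.])), (array([458., 254.]), np.int32(169), array([-180., -128.])), (array([448., 274.]), np.int32(197), array([-202., -121.])), (array([127., 276.]), np.int32(132), array([-205.,  196.])), (array([128., 296.]), np.int32(117), array([-227.,  199.])), (array([ 36., 364.]), np.int32(1958), array([-315.,  317.]))]
```

View pics/f.png

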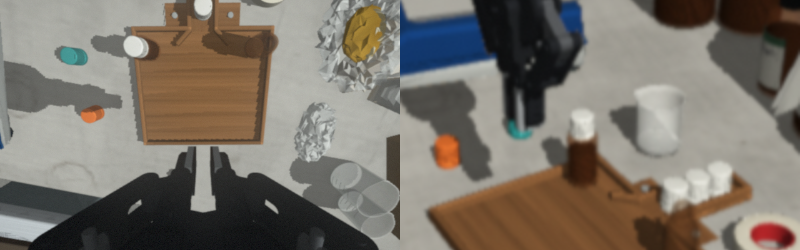

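The wrist and side views show all three caps upright in single file in the slot, at side view (675,193), (697,185) and (720,177). The bottle, vial, beaker and tape haven't moved.

```bash
python3 -c "
from plant import sign_off;print(sign_off())"
```

```text
the job is handed in; nothing more can be done
None
```

All three white caps are in the slot behind the gate, upright and in single file. I pushed them one at a time along the tray floor, middle cap first, then right, then left. The fingertips were held slightly open like a fork and never lifted a cap.

- **Position:** the last top-camera check put the cap centres at tray x of about 26, 49 and 73 mm, all within 1 mm of the middle line. The rear cap's back edge is about 8 mm past the gate wall, which is more than the measuring error of roughly 2 mm.
- **Other objects:** the capped bottle measured within about 0.5 mm of its starting place. The vial, beaker and tape I checked only by eye in the final pictures; they looked undisturbed.
- **Limits:** it took about 20 s of the 72 s allowed. Force readings between moves never passed about 4 N. The arm is clear of everything.
- **Disagreement:** the tray fit missed its measured corners by up to 1.6 pixels (about 4 mm), and the side camera's cap positions were 1–2 pixels off the top camera's. The wrist camera agreed with the top camera to within 1 mm on the rear cap. No check failed.

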